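# Seat a lens barrel in a V-block against its stop and hold it pressed

### The job

Fit the longer of the two lens barrels to the little optical reader: take it from its foam rest and lay it in the V-block, glass end towards the fork stop and about one to two centimetres short of it, then slide it along the V until you feel its front rim come up against the stop. Press it down into the V, squarely on both faces and about as hard as a one-kilogram weight, and finish the job still holding it there, against the stop and pressed down, so that a colleague can screw on the strap. Set it down and slide it gently, without ramming the block or the stop, and leave the shorter barrel lying in its rest.

Things in the scene. Friction and masses are not known exactly. Their poses are not given: they have to be found in the camera images.
- barrel_center (a point): middle of the longer lens barrel, on its axis: a loose black cylinder lying on its side, 110 mm long overall; the body is 44 mm in diameter and 97 mm long, and the rear 13 mm is a bright threaded neck of 32 mm diameter; 0.18 to 0.36 kg. Its x axis runs along the barrel to the glass (front) end, 55 mm from this point; the roll about x is arbitrary
- barrel_front (a point): centre of the front (glass) face of the longer barrel, the 44 mm round face whose rim meets the stop; same axes as barrel_center
- barrel: the longer lens barrel itself; its origin and axes are those of barrel_center
- spare_center (a point): middle of the shorter lens barrel (86 mm long overall, its neck 8 mm; otherwise alike), on its axis; it lies beside the longer one in the same rest, 100 mm away and parallel to it, and stays there
- rest: fixed foam rest for both barrels: a 170 x 215 mm tray with a 14 mm rim and two white foam ribs (30 mm high, 18 mm wide, 48 mm free between them) with V notches. Origin at the centre of its underside; x runs along the barrels, y across them, z up. The barrels lie at y = +50 and -50 mm (either way round) with their axes 43 mm above the bench. Between the ribs the sides of the barrels are free down to the tray's floor, 4 mm above the bench
- vblock: the fixed aluminium V-block: a foot 64 mm long (x), 80 mm wide (y) and 8 mm thick, and on it a narrow block 36 mm wide and 64 mm long with an upward 90-degree V. Origin at the centre of the foot's underside, on top of a 12.7 mm breadboard; x runs along the V towards the stop. The V's apex is 22 mm above the origin and its upper edges, at y = +18 and -18 mm, 40 mm above it, so fingers can pass down on both sides of the block while they hold the wider barrel
- vee_left: the sloping face of the V on the +y side of the V-block, 64 mm long; same origin and axes as vblock
- vee_right: the sloping face of the V on the -y side of the V-block; same origin and axes as vblock
- seat (a point): the point on the axis of a fully seated barrel over the middle of the V-block's length, 53.1 mm above the V-block's origin; axes as vblock (x along the V towards the stop, z up). The barrel lies seated when its axis is on this x axis
- stop_face (a point): the fork stop: a fixed aluminium angle screwed to the breadboard beyond the V, 54 mm wide, 82 mm high above the breadboard, with a 26 mm wide slot open at the top between two uprights 8 mm thick. This point is on the face that the barrel's front rim meets, at the height of the seated barrel's axis; x points away from the V-block. It is set somewhere between 44 and 64 mm beyond the seat point, and does not give way
- stop: the fork stop; its origin lies 53.1 mm below stop_face, same axes
There are look-alikes about, which are no part of the job. What is shaped like the barrel but orange or turquoise is not meant.

How it is judged (in metres and radians):
On the way:
1. the longer barrel lies in the V on both faces, glass end towards the stop, still short of the stop by more than 6 mm (x of barrel_front in the frame of stop_face below -0.006 m and x of barrel_front in the frame of seat above 0 m and z of barrel_center in the frame of seat below 0.002 m and angle between the x axis of barrel and the x axis of vblock, either way round below 0.04 rad and contact force between barrel and vee_left above 0.3 N and contact force between barrel and vee_right above 0.3 N), for 0.1 s.
At the end, for the whole second after the job is handed in: The longer barrel lies fully down in the V (axis within 1.5 mm of the seat's and within 0.03 rad of the V's direction), its front rim within 2 mm of the stop, at rest, and the fingers still press it so that each face of the V carries more than 4 N (its weight alone gives at most 2.5 N on each) (x of barrel_front in the frame of stop_face between -0.002 and 0.002 m and z of barrel_center in the frame of seat between -0.002 and 0.0015 m and y of barrel_center in the frame of seat between -0.0015 and 0.0015 m and angle between the x axis of barrel and the x axis of vblock, either way round below 0.03 rad and contact force between barrel and vee_left above 4 N and contact force between barrel and vee_right above 4 N and contact force between barrel and the fingers above 3 N and linear speed of barrel below 0.01 m/s); the arm keeps its last pose, push and grip.
It fails at once if the barrel is rammed or dropped on the V-block (more than 45 N) (contact force between barrel and vblock above 45 N).
It fails at once if the barrel is rammed against the stop (more than 45 N) (contact force between barrel and stop above 45 N).
It fails at once if the shorter barrel is moved by more than 15 mm (distance of spare_center from where it was at the start of the episode above 0.015 m).
It also fails if it takes over 51 s, if anything falls off the work surface, if the arm or the gripper's body presses on something with over 40 N, if the wrist force passes 120 N, or if a joint passes its speed limit or range.

### The arm

A 6-joint arm with a two-finger parallel gripper is mounted at the origin on the work surface. World frame = base frame: x ahead of the robot, y to its left, z up, the work surface at z = 0. Lengths are in mm, angles in rad, forces in N, time in s.
With the tool pointing down it reaches from about 275 to 1000 mm from the base axis. Payload 8.4 kg.
Tool frame: the origin (TCP) lies midway between the tips of the shut fingers; the grasp point (between the pads) lies 19 mm behind it; z points along the fingers, y is the line along which they close (so a half turn about z gives the same grasp; the last joint's range is limited). The gripper opens to 85 mm and grips with 20 to 120 N. Pads are 22 mm wide; open, the fingers measure 114 mm over their backs; the gripper's body (76 mm by 85 mm) begins 54 mm behind the grasp point. The pads swing forward as they close: fully open they stand 13 mm farther back than shut.
Start: joints at [-1.298, 0.353, 1.633, -0, 1.155, -0.002], TCP at [169.595, -601.553, 231.281] pointing down, gripper open.
Joint ranges: [-2.63, 2.63], [-0.92, 2.1], [0.06, 2.66], [-1.3, 4.44], [0, 2.69], [-3.02, 3.02]. Speed limits (rad/s): [2.22, 2.22, 2.79, 3.14, 3.14, 3.14].

### API

Orientations are given as [roll, pitch, yaw] about the fixed x, y, z axes, in that order (R = Rz(yaw) Ry(pitch) Rx(roll)).
In Python, from rig import r gives the robot as it stands.
- The arm moves only by the shell command python3 -m inch 'ROWS' [OPENING] [FORCE]. ROWS is JSON, a list that holds one entry, the list of rows, each a list of 6 numbers: the shift along the tool's x, y, z scaled (see below), then the turn, a rotation vector about the tool's x, y, z scaled (see below). In form: [[[tx, ty, tz, wx, wy, wz], ...]]. A call has 1 to 8 rows; each row is the pose to reach, as a shift and turn from the pose commanded when the call began, along the tool's axes at that moment, turning the shorter way round; what a row does not reach only later rows make up. The controller multiplies each number of a shift by 20 cm and each number of a turn by pi rad. A row lasts 1/12 s, in which the tool goes at most 41.7 mm and 7.16 degrees, less where a joint would pass 70% of its speed; a pose out of reach is approached as far as the arm can. A call with a number of a shift or a turn outside -1 to 1 is refused whole. A call with a gripper value outside its range is refused whole. OPENING is the gripper's target within -1 to 1 (fully open at 1, half-way at 0, shut at -1), set as the call begins (- or left out, the last holds). The fingers move at their own pace and stop on an object; FORCE is the grip in N (left out, the last holds). Time passes only in rows, so rows that repeat a pose let the fingers close. It gives the time, the measured TCP pose, the force, the opening and the grip force at its end, in the units of the state.
- r.sense(): the state, without advancing time (a new reading comes with each control period).
- r.grab_frame(name): name is "side" or "top"; returns the picture (420x560x3 uint8, red, green, blue); there is no depth.
- r.camera_info(name): a dict with "K" (3x3 intrinsics, pixels), "rvec" (rotation vector, rad) and "tvec" (3), from world to camera coordinates, as OpenCV has them. Camera axes: x right, y down, z forward; pixel columns grow to the right and rows downward; lengths in mm; the calibration is good to about 2 mm. A picture is of the moment at which its call begins. camera_info takes no time and is no camera call.
- r.sign_off(): hands the job in; it is judged then, once.
The state is a dict: "clock": time; "qpos": joint angles; "qvel": joint speeds; "joint_efforts": joint torques, N m; "eef_pos": TCP position; "tcp_rot": TCP orientation; "contact_force": force on the tool from outside, world axes, zero at the start; "wrist_torque": the same for the moment, N m; "opening": opening from 0.0 (shut) to 1.0 (fully open); "grasp_force": force on a finger pad.
Only numpy, scipy, OpenCV 4.12 (cv2) and the standard library are available. Lean on these libraries where they do the work, as an engineer would, in place of code of your own. Each camera call takes 0.05 s, during which the arm holds its last target. There are 200 camera calls.

## Working session

There is one attempt and no reset: what is moved stays moved. The work goes in short steps, Python scripts to look and compute and a shell command to move; the robot and the scene stay as the last step left them, time stands still between calls to the robot, and variables do not carry over. Pictures are saved under pics/ and viewed, at most 10 in all, crops included, and the job is handed in when it is done.

```bash
ls; mkdir -p pics; python3 - <<'E'
from rig import r
import cv2
for n in("side","top"):
    cv2.imwrite(f"pics/{n}0.png",r.grab_frame(n)[:,:,::-1]); print(n,r.camera_info(n))
print(r.sense())
E
```

```text
pics
side {'K': array([[529.01567492,   0.        , 281.34143889],
       [  0.        , 529.01567492, 208.92590619],
       [  0.        ,   0.        ,   1.        ]]), 'rvec': array([-0.01144433, -2.79983189,  1.37672837]), 'tvec': array([ 492.73754602,  106.6225876 , 1197.81268241])}
top {'K': array([[436.17180623,   0.        , 287.27606247],
       [  0.        , 436.17180623, 207.41795619],
       [  0.        ,   0.        ,   1.        ]]), 'rvec': array([ 2.10298325, -2.13235458,  0.16538471]), 'tvec': array([-100.41998968,  492.24783491,  918.38613338])}
{'clock': 0.1, 'qpos': array([-1.29836844e+00,  3.53617875e-01,  1.63405978e+00, -9.68542387e-06,
        1.15519079e+00, -2.39867831e-03]), 'qvel': array([ 0.00146887, -0.0008027 , -0.00120175, -0.00013261, -0.00040081,
        0.00074541]), 'joint_efforts': array([-4.63673841e-04, -6.06358910e+01, -3.42819679e+01,  1.34620277e-05,
        3.92734772e-03,  6.25924230e-06]), 'eef_pos': array([ 169.49555249, -601.13473405,  230.61239506]), 'tcp_rot': array([-3.14031685e+00,  5.79569458e-06,  2.74830490e-01]), 'contact_force': array([ 0.4881782 , -0.55308271,  0.43484147]), 'wrist_torque': array([ 0.0048807 , -0.00996778,  0.00767379]), 'grasp_force': 0.0, 'opening': 0.998611768072413}
```

View pics/top0.png

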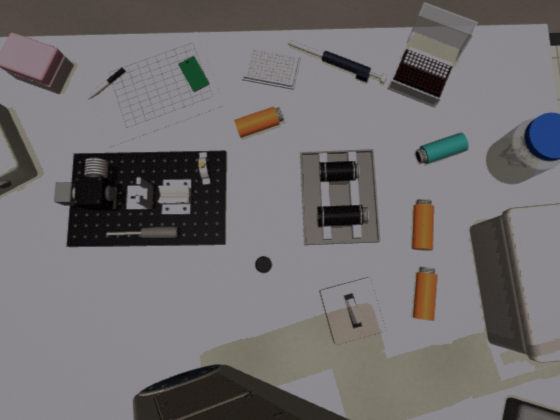

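View pics/side0.png

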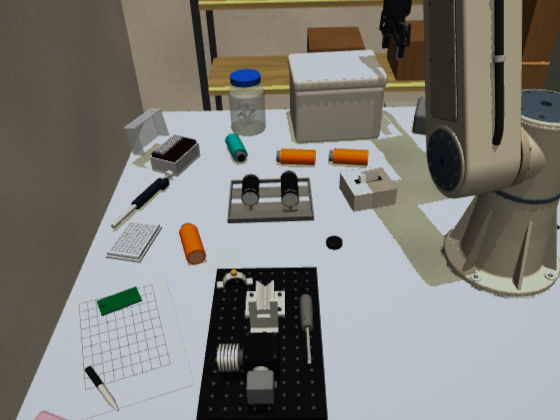

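Top view: two black barrels lie in the tray. The one at (338,171) is shorter and the one at (342,215) longer, with its bright neck on the right at about (365,215) and glass on the left. The V-block is at (176,197) and the fork stop at (140,193), to its left. The orange and turquoise ones are look-alikes. An enlarged crop should confirm this.

```bash
cat > h.py <<'E'
from rig import r
import cv2, numpy as np
def ray(n,uv,z):
    c=r.camera_info(n); R=cv2.Rodrigues(c["rvec"])[0]
    d=R.T@np.linalg.solve(c["K"],[*uv,1]); o=-R.T@c["tvec"]
    return o+d*(z-o[2])/d[2]
def proj(n,p):
    c=r.camera_info(n); return cv2.projectPoints(np.float64(p).reshape(-1,3),c["rvec"],c["tvec"],c["K"],None)[0].reshape(-1,2)
E
python3 - <<'E'
from h import *
t=cv2.imread("pics/top0.png"); s=cv2.imread("pics/side0.png")
a=cv2.resize(t[145:250,295:385],None,fx=4.4,fy=4.4,interpolation=cv2.INTER_CUBIC)
b=cv2.resize(t[145:250,120:208],None,fx=4.4,fy=4.4,interpolation=cv2.INTER_CUBIC)
im=np.hstack([a,b]);print(im.shape); cv2.imwrite("pics/crop.png",im)
g=cv2.cvtColor(t,cv2.COLOR_BGR2GRAY)
m=np.zeros_like(g); m[155:238,305:375]=(g[155:238,305:375]<45)*255
n,l,st,c=cv2.connectedComponentsWithStats(m)
for i in range(1,n):
    if st[i,4]>150:
        p=np.argwhere(l==i)[:,::-1].astype(np.float32); print(st[i],cv2.minAreaRect(p))
        ax=cv2.minAreaRect(p)
        print(ray("top",ax[0],43))
c=r.camera_info("top");R=cv2.Rodrigues(c["rvec"])[0];print("cam",-R.T@c["tvec"])
E
```

```text
(462, 783, 3)
[320 161  35  21 599] ((336.5155334472656, 171.2637939453125), (19.613157272338867, 34.00005340576172), 86.633544921875)
[ 570.94181234 -218.04669122   43.        ]
[323 205  38  21 704] ((341.5234680175781, 215.44613647460938), (20.07747459411621, 36.213035583496094), 86.98721313476562)
[ 471.00778707 -225.8176475    43.        ]
cam [ 320.08085498 -127.71793155  988.46424899]
```

View pics/crop.png

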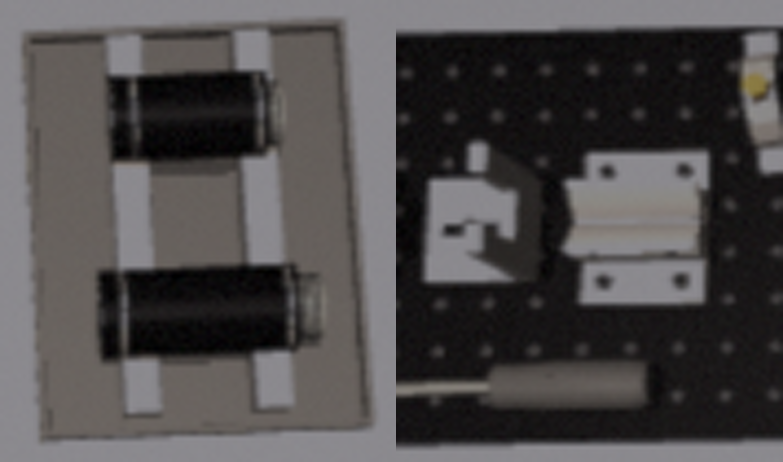

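The crop confirms it. The lower barrel, at crop (98..323, 315), spans 317–368 px, about 110 mm, with a long bright neck, so it is the longer one. Its glass end faces left, towards the stop. The upper one, about 86 mm, is the spare. V-block foot corners are at crop (586,152), (709,152), (705,303) and (579,303).

```bash
python3 - <<'E'
from h import *
A=lambda x,y:(295+(x+.5)/4.4-.5,145+(y+.5)/4.4-.5)
B=lambda x,y:(120+(x-396+.5)/4.4-.5,145+(y+.5)/4.4-.5)
def show(n,f,pts,z):
    P=np.array([ray("top",f(*p),z) for p in pts]); print(n,P[:,:2].round(1).tolist(),"mean",P.mean(0).round(1)); return P
def ang(a,b): d=b-a; return round(float(np.arctan2(d[1],d[0])),3)
P=show("barrel rear,front",A,[(323,310),(99,316)],43); print(ang(*P[:2]))
P=show("spare rear,front",A,[(285,114),(109,118)],43); print(ang(*P[:2]))
P=show("rib ends far,near",A,[(125,36),(142,414),(251,30),(273,408)],34); print(ang(P[1],P[0]),ang(P[3],P[2]))
P=show("tray",A,[(23,32),(343,21),(373,427),(41,440)],14);print(ang(P[1],P[0]),ang(P[2],P[3]))
P=show("foot",B,[(586,152),(709,152),(705,303),(579,303)],20.7);print(ang(P[1],P[0]),ang(P[2],P[3]),ang(P[3],P[0]),ang(P[2],P[1]))
P=show("vapex",B,[(703,229),(572,222)],34.7);print(ang(*P[:2]))
P=show("vedges top L/R, bottom L/R",B,[(566,180),(703,190),(566,253),(703,258)],52.7)
t=cv2.imread("pics/top0.png");s=cv2.imread("pics/side0.png")
x=cv2.resize(t[165:222,120:205],None,fx=9,fy=9,interpolation=cv2.INTER_CUBIC)
y=cv2.resize(s[265:345,205:325],None,fx=6,fy=6,interpolation=cv2.INTER_CUBIC)
cv2.imwrite("pics/v1.png",x);cv2.imwrite("pics/v2.png",y)
E
```

```text
barrel rear,front [[470.9, -283.6], [469.7, -172.4]] mean [ 470.3 -228.    43. ]
1.582
spare rear,front [[571.7, -268.9], [571.2, -179.9]] mean [ 571.5 -224.4   43. ]
1.576
rib ends far,near [[617.1, -189.7], [421.4, -193.0], [619.1, -254.6], [423.4, -258.1]] mean [ 520.2 -223.9   34. ]
0.017 0.018
tray [[626.6, -137.3], [629.4, -305.7], [415.2, -310.9], [411.0, -142.8]] mean [ 520.5 -224.2   14. ]
1.587 1.596
foot [[565.4, 178.5], [564.2, 114.0], [484.4, 113.8], [485.4, 179.0]] mean [524.9 146.3  20.7]
1.553 1.555 -0.006 0.002
vapex [[520.3, 112.4], [525.1, 179.9]] mean [522.7 146.1  34.7]
1.5
vedges top L/R, bottom L/R [[542.9, 178.0], [536.6, 108.4], [505.4, 176.5], [501.8, 107.5]] mean [521.7 142.6  52.7]
```

View pics/v1.png

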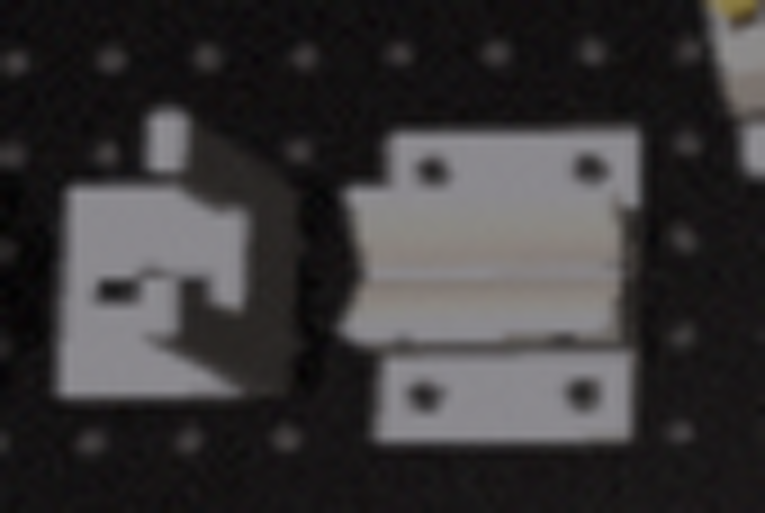

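View pics/v2.png

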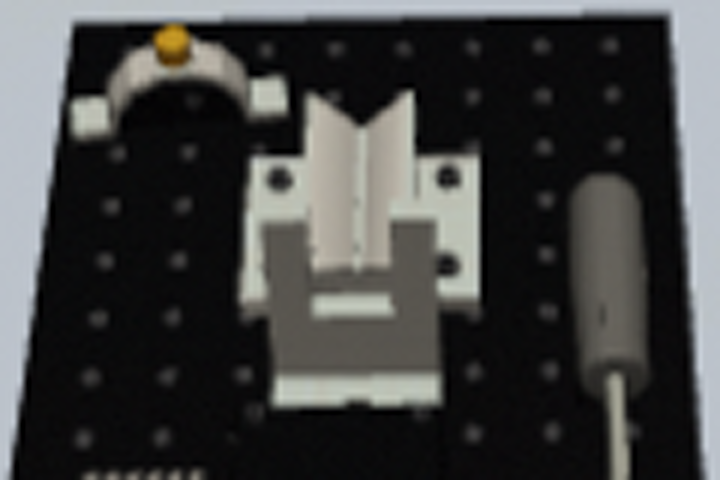

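V1/V2 crops: the V apex line runs through v1 (362..618, 275). The fork uprights' tops have their V-side edges at v1 (188,108..172) and (182,275..338).

```bash
python3 - <<'E'
from h import *
f=lambda n,o,k,x,y,z:ray(n,(o[0]+(x+.5)/k-.5,o[1]+(y+.5)/k-.5),z)
T=lambda x,y,z:f("top",(120,165),9,x,y,z).round(1)
S=lambda x,y,z:f("side",(205,265),6,x,y,z).round(1)
print("apex",T(362,274,34.7),T(618,274,34.7))
print("stop V-side",T(188,110,94.7),T(188,172,94.7),T(183,275,94.7),T(182,338,94.7))
print("foot",[T(*p,20.7) for p in((390,130),(640,128),(634,442),(374,442))])
print("side apex",S(360,130,34.7),S(357,268,34.7))
print("side vtop rear",S(309,92,52.7),S(412,92,52.7))
print("side foot rear",S(250,155,20.7),S(480,155,20.7))
print("side stop top far edge",S(262,222,94.7),S(308,222,94.7),S(392,222,94.7),S(438,222,94.7))
# tool frame
from scipy.spatial.transform import Rotation as Ro
s=r.sense();R=Ro.from_euler('xyz',s["tcp_rot"]).as_matrix();print(R.round(3))
# side estimate of barrel
im=cv2.imread("pics/side0.png");g=cv2.cvtColor(im,cv2.COLOR_BGR2GRAY)
for u0,u1 in((240,262),(278,302)):
    m=(g[165:212,u0:u1]<60);q=np.argwhere(m);print(u0+q[:,1].min(),u0+q[:,1].max(),165+q[:,0].min(),165+q[:,0].max())
print(proj("side",[[470.3,-228,43],[470.3,-173,43]]))
E
```

```text
apex [525.3 179.5  34.7] [524.2 115.2  34.7]
stop V-side [552.7 203.2  94.7] [537.6 202.5  94.7] [512.8 202.5  94.7] [497.8 202.   94.7]
foot [array([565.7, 178.3,  20.7]), array([565.1, 114.2,  20.7]), array([484. , 113.4,  20.7]), array([485. , 179.2,  20.7])]
side apex [526.3 117.9  34.7] [525.6 180.3  34.7]
side vtop rear [543.  117.1  52.7] [507.9 117.8  52.7]
side foot rear [565.2 115.5  20.7] [485.3 117.   20.7]
side stop top far edge [551.4 214.5  94.7] [537.1 214.7  94.7] [511.2 215.2  94.7] [497.  215.4  94.7]
[[ 0.962  0.271 -0.   ]
 [ 0.271 -0.962  0.001]
 [-0.    -0.001 -1.   ]]
240 261 175 209
278 301 171 211
[[290.00087906 185.94330224]
 [290.22261958 198.68129298]]
```

```bash
python3 -m inch '[[[0,0,-0.2,0,0,0],[0,0,-0.4,0,0,0],[0,0,-0.4,0,0,0],[0.2,-0.15,-0.4,0,0,-0.03],[0.4,-0.3,-0.4,0,0,-0.06],[0.6,-0.43,-0.4,0,0,-0.1],[0.8,-0.57,-0.4,0,0,-0.14],[0.98,-0.7,-0.4,0,0,-0.17]]]' 1 50
python3 - <<'E'
from rig import r
import numpy as np
from scipy.spatial.transform import Rotation as Ro
s=r.sense();R=Ro.from_euler('xyz',s["tcp_rot"]).as_matrix()
print(s["eef_pos"],s["tcp_rot"],(R.T@(np.array([470.4,-224.2,150])-s["eef_pos"])/200).round(3),(s["tcp_rot"][2]-1.585)/np.pi)
E
```

```text
clock: 0.77
eef_pos: [300.5, -437.3, 311.0]
tcp_rot: [3.142, -0.0, 0.815]
contact_force: [-0.3, -0.2, 0.0]
opening: 1.005
grasp_force: 0.0
[ 300.51178025 -437.33383229  310.99371659] [ 3.14157223e+00 -1.00714159e-04  8.14810637e-01] [ 1.358 -0.113  0.805] -0.24515888834763003
```

```bash
cat > g.py <<'E'
import sys,numpy as np
from rig import r
from scipy.spatial.transform import Rotation as Ro
def g(x,y,z,yaw):
    s=r.sense();R=Ro.from_euler('xyz',s["tcp_rot"]).as_matrix()
    w=(Ro.from_matrix(R).inv()*Ro.from_euler('xyz',[np.pi,0,yaw])).as_rotvec()/np.pi
    print(s["clock"],s["eef_pos"].round(1),s["tcp_rot"].round(3),"F",s["contact_force"].round(1),"->",(R.T@(np.array([x,y,z])-s["eef_pos"])/200).round(4),w.round(4))
g(*map(float,sys.argv[1:5]))
E
python3 -m inch '[[[0.2,-0.02,0.1,0,0,-0.04],[0.4,-0.04,0.2,0,0,-0.08],[0.6,-0.06,0.3,0,0,-0.12],[0.8,-0.08,0.4,0,0,-0.16],[0.95,-0.08,0.5,0,0,-0.2],[0.95,-0.08,0.5,0,0,-0.235],[0.95,-0.08,0.5,0,0,-0.235],[0.95,-0.08,0.5,0,0,-0.235]]]'; python3 g.py 470.4 -224.2 110 1.585
```

```text
clock: 1.43
eef_pos: [419.4, -290.2, 211.0]
tcp_rot: [-3.141, -0.0, 1.545]
contact_force: [0.4, -0.0, 0.6]
opening: 1.0
grasp_force: 0.0
1.4333 [ 419.4 -290.2  211. ] [-3.141 -0.     1.545] F [ 0.4 -0.   0.6] -> [0.3365 0.2471 0.505 ] [-0.0003 -0.0001 -0.0127]
```

```bash
python3 -m inch '[[[0.17,0.12,0.2,0,0,-0.006],[0.337,0.247,0.35,0,0,-0.013],[0.337,0.247,0.45,0,0,-0.013],[0.337,0.247,0.505,0,0,-0.013],[0.337,0.247,0.505,0,0,-0.013],[0.337,0.247,0.505,0,0,-0.013]]]'; python3 g.py 470.4 -224.2 22 1.585; python3 - <<'E'
from h import *
t=r.grab_frame("top")[:,:,::-1];s=r.grab_frame("side")[:,:,::-1]
a=cv2.resize(t[140:260,280:400],(400,400),interpolation=cv2.INTER_CUBIC);b=cv2.resize(s[120:240,210:330],(400,400),interpolation=cv2.INTER_CUBIC)
cv2.imwrite("pics/ab.png",np.hstack([a,b]))
E
```

```text
clock: 1.93
eef_pos: [470.0, -225.5, 110.8]
tcp_rot: [-3.141, 0.0, 1.585]
contact_force: [0.7, -0.5, -0.5]
opening: 1.002
grasp_force: 0.0
1.9333 [ 470.  -225.5  110.8] [-3.141  0.     1.585] F [ 0.7 -0.5 -0.5] -> [0.0066 0.0025 0.444 ] [-0.0001  0.0001  0.    ]
```

View pics/ab.png

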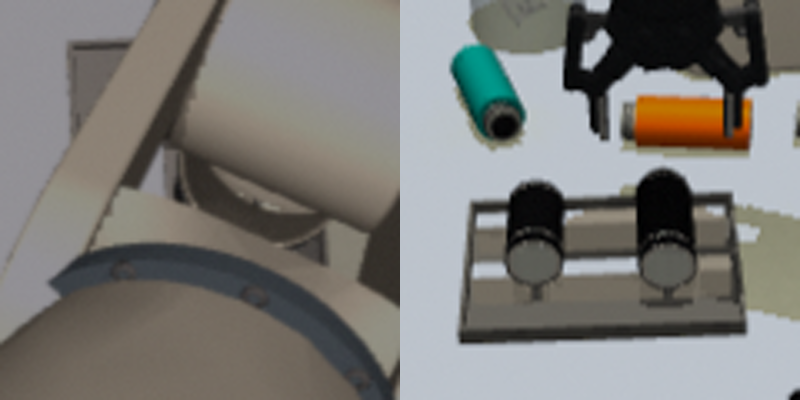

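The side view shows the open fingers at crop (600, 735) straddling the longer barrel at (667); the arm hides the top view. Descending.

```bash
python3 -m inch '[[[0,0,0.1,0,0,0],[0.003,0,0.2,0,0,0],[0.006,0.002,0.3,0,0,0],[0.006,0.002,0.38,0,0,0],[0.006,0.002,0.42,0,0,0],[0.006,0.002,0.444,0,0,0],[0.006,0.002,0.444,0,0,0]]]'; python3 g.py 470.4 -224.2 22 1.585
```

```text
clock: 2.62
eef_pos: [470.9, -223.8, 21.9]
tcp_rot: [3.141, 0.0, 1.587]
contact_force: [0.7, -0.0, 0.1]
opening: 0.999
grasp_force: 0.0
2.6167 [ 470.9 -223.8   21.9] [3.141 0.    1.587] F [ 0.7 -0.   0.1] -> [-0.0022 -0.0024 -0.0007] [0.0002 0.0001 0.0006]
```

```bash
python3 -m inch '[[[0,0,0,0,0,0],[0,0,0,0,0,0],[0,0,0,0,0,0],[0,0,0,0,0,0],[0,0,0,0,0,0],[0,0,0,0,0,0],[0,0,0,0,0,0],[0,0,0,0,0,0]]]' -1 60;python3 -m inch '[[[0,0,0,0,0,0],[0,0,0,0,0,0],[0,0,0,0,0,0],[0,0,0,0,0,0],[0,0,0,0,0,0],[0,0,0,0,0,0]]]'
```

```text
clock: 3.28
eef_pos: [472.5, -223.5, 22.9]
tcp_rot: [3.138, 0.001, 1.588]
contact_force: [2.3, 2.3, 7.2]
opening: 0.495
grasp_force: 59.8
clock: 3.78
eef_pos: [472.6, -223.5, 22.9]
tcp_rot: [3.138, 0.001, 1.588]
contact_force: [2.7, 2.1, 7.7]
opening: 0.497
grasp_force: 59.8
```

```bash
python3 -m inch '[[[0,0,-0.05,0,0,0],[0,0,-0.12,0,0,0],[0,0,-0.25,0,0,0],[0,0,-0.4,0,0,0],[0,0,-0.55,0,0,0],[0,0,-0.65,0,0,0],[0,0,-0.65,0,0,0]]]';  python3 g.py 525 138 155 1.56
```

```text
clock: 4.37
eef_pos: [472.8, -224.0, 156.3]
tcp_rot: [3.136, 0.003, 1.588]
contact_force: [1.1, -1.1, -1.3]
opening: 0.497
grasp_force: 61.3
4.3667 [ 472.8 -224.   156.3] [3.136e+00 3.000e-03 1.588e+00] F [ 1.1 -1.1 -1.3] -> [1.8054 0.292  0.0027] [0.0019 0.001  0.0089]
```

```bash
python3 -m inch '[[[0.1,0.015,0,0,0,0],[0.25,0.04,0,0,0,0],[0.42,0.07,0,0,0,0.002],[0.6,0.1,0,0,0,0.005],[0.78,0.13,0,0,0,0.009],[0.92,0.15,0,0,0,0.009],[1,0.16,0,0,0,0.009],[1,0.16,0,0,0,0.009]]]';python3 g.py 525 138 155 1.56
```

```text
clock: 5.03
eef_pos: [498.7, -19.7, 150.9]
tcp_rot: [-3.14, -0.001, 1.562]
contact_force: [0.5, 0.5, -1.6]
opening: 0.493
grasp_force: 61.3
5.0333 [498.7 -19.7 150.9] [-3.140e+00 -1.000e-03  1.562e+00] F [ 0.5  0.5 -1.6] -> [ 0.7895  0.125  -0.02  ] [-0.0004 -0.0002  0.0008]
```

```bash
python3 -m inch '[[[0.1,0.015,0,0,0,0],[0.25,0.04,0,0,0,0],[0.42,0.07,0,0,0,0],[0.58,0.1,0,0,0,0],[0.7,0.12,0,0,0,0],[0.78,0.13,0,0,0,0],[0.79,0.13,0,0,0,0],[0.79,0.13,0,0,0,0]]]';python3 g.py 525 138 155 1.56
```

```text
clock: 5.7
eef_pos: [526.5, 135.0, 150.9]
tcp_rot: [-3.14, 0.001, 1.561]
contact_force: [-0.4, -0.3, -2.2]
opening: 0.501
grasp_force: 61.3
5.7 [526.5 135.  150.9] [-3.140e+00  1.000e-03  1.561e+00] F [-0.4 -0.3 -2.2] -> [ 0.0147 -0.0078 -0.0205] [-0.0004  0.0002  0.0004]
```

```bash
python3 -m inch '[[[0.01,-0.006,0.1,0,0,0],[0.01,-0.006,0.2,0,0,0],[0.01,-0.006,0.3,0,0,0],[0.01,-0.006,0.36,0,0,0],[0.01,-0.006,0.39,0,0,0],[0.01,-0.006,0.39,0,0,0],[0.01,-0.006,0.39,0,0,0]]]';python3 g.py 525 138 46 1.56; python3 - <<'E'
from h import *
t=r.grab_frame("top")[:,:,::-1];s=r.grab_frame("side")[:,:,::-1]
a=cv2.resize(t[150:240,110:215],(350,300),interpolation=cv2.INTER_CUBIC);b=cv2.resize(s[230:350,190:350],(440,330),interpolation=cv2.INTER_CUBIC)[:300]
cv2.imwrite("pics/cd.png",np.hstack([a,b]))
p=r.sense()["eef_pos"]; c=p+[0,-4,20.1]
print("axis proj front/rear",proj("side",[c+[0,55,0],c-[0,55,0]]),proj("top",[c+[0,55,0]]))
E
```

```text
clock: 6.28
eef_pos: [526.1, 136.6, 73.8]
tcp_rot: [-3.141, 0.0, 1.559]
contact_force: [1.2, 0.5, -2.1]
opening: 0.494
grasp_force: 61.3
6.2833 [526.1 136.6  73.8] [-3.141  0.     1.559] F [ 1.2  0.5 -2.1] -> [ 0.0067 -0.0054  0.1389] [-0.      0.     -0.0003]
axis proj front/rear [[262.0408306  291.00038174]
 [263.74498953 251.72514533]] [[146.96970525 188.61007313]]
```

View pics/cd.png

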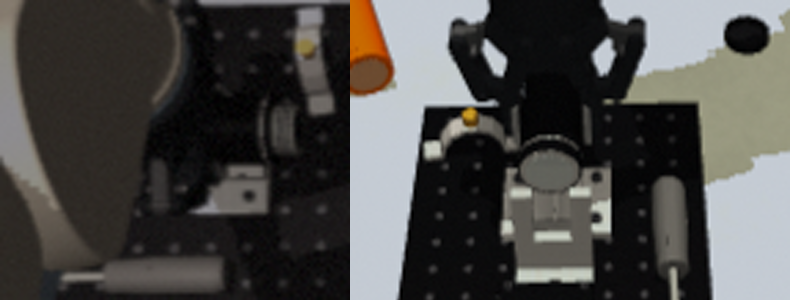

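The side view shows the glass at px ≈(262.7, 291), where the TCP pose predicts it (262.0, 291), so the barrel is on the V axis to about 1 mm and 16 mm short of the stop. Lowering.

```bash
python3 -m inch '[[[0,-0.003,0.04,0,0,0],[0,-0.003,0.08,0,0,0],[0,-0.003,0.1,0,0,0],[0,-0.003,0.115,0,0,0],[0,-0.003,0.125,0,0,0],[0,-0.003,0.13,0,0,0],[0,-0.003,0.13,0,0,0]]]';python3 g.py 525 138 46 1.56
```

```text
clock: 6.97
eef_pos: [525.2, 137.2, 47.2]
tcp_rot: [-3.141, 0.0, 1.56]
contact_force: [-0.3, 0.1, -2.1]
opening: 0.495
grasp_force: 61.3
6.9667 [525.2 137.2  47.2] [-3.141  0.     1.56 ] F [-0.3  0.1 -2.1] -> [ 0.004  -0.0009  0.0062] [-0.0001  0.     -0.0001]
```

```bash
python3 -m inch '[[[0,0,0.005,0,0,0],[0,0,0.01,0,0,0],[0,0,0.01,0,0,0]]]';python3 -m inch '[[[0,0,0.005,0,0,0],[0,0,0.01,0,0,0],[0,0,0.01,0,0,0]]]';python3 g.py 525 138 46 1.56
```

```text
clock: 7.22
eef_pos: [525.8, 137.3, 45.8]
tcp_rot: [3.141, -0.0, 1.56]
contact_force: [1.2, -0.0, -1.6]
opening: 0.501
grasp_force: 61.6
clock: 7.47
eef_pos: [525.9, 137.2, 45.5]
tcp_rot: [3.14, -0.0, 1.56]
contact_force: [-6.9, -2.4, 23.6]
opening: 0.499
grasp_force: 64.0
7.4667 [525.9 137.2  45.5] [ 3.14 -0.    1.56] F [-6.9 -2.4 23.6] -> [ 0.0037 -0.0046 -0.0026] [ 0.0004 -0.      0.    ]
```

```bash
python3 -m inch '[[[0,-0.0015,-0.003,0,0,0],[0,-0.003,-0.006,0,0,0],[0,-0.003,-0.006,0,0,0],[0,-0.003,-0.006,0,0,0]]]';python3 g.py 525 138 46 1.56;python3 -m inch '[[[0,0,0,0,0,0]]]'
```

```text
clock: 7.8
eef_pos: [525.9, 137.3, 45.6]
tcp_rot: [3.139, -0.0, 1.56]
contact_force: [1.2, -1.8, 9.7]
opening: 0.497
grasp_force: 62.3
7.8 [525.9 137.3  45.6] [ 3.139 -0.     1.56 ] F [ 1.2 -1.8  9.7] -> [ 0.0034 -0.0044 -0.0018] [ 0.0007 -0.0001 -0.    ]
clock: 7.88
eef_pos: [525.9, 137.3, 45.6]
tcp_rot: [3.139, -0.0, 1.56]
contact_force: [0.3, -1.4, 9.1]
opening: 0.499
grasp_force: 62.3
```

```bash
python3 -m inch '[[[0,0,-0.002,0,0,0],[0.005,0,-0.002,0,0,0],[0.01,0,-0.002,0,0,0],[0.015,0,-0.002,0,0,0],[0.02,0,-0.002,0,0,0],[0.025,0,-0.002,0,0,0],[0.03,0,-0.002,0,0,0],[0.03,0,-0.002,0,0,0]]]';python3 -m inch '[[[0.005,0,0,0,0,0],[0.01,0,0,0,0,0],[0.015,0,0,0,0,0],[0.015,0,0,0,0,0]]]'; python3 -c "
from rig import r;print(r.sense()['wrist_torque'])"
```

```text
clock: 8.55
eef_pos: [525.8, 142.8, 45.7]
tcp_rot: [3.14, 0.001, 1.56]
contact_force: [2.9, -5.6, 8.6]
opening: 0.496
grasp_force: 62.0
clock: 8.88
eef_pos: [525.8, 145.8, 45.7]
tcp_rot: [3.14, 0.001, 1.56]
contact_force: [2.8, -5.7, 7.8]
opening: 0.496
grasp_force: 62.0
[-0.90468059 -0.38351276  0.16305055]
```

```bash
python3 -m inch '[[[0.005,0.001,-0.001,0,0,0],[0.01,0.001,-0.001,0,0,0],[0.015,0.001,-0.001,0,0,0],[0.015,0.001,-0.001,0,0,0]]]';python3 -m inch '[[[0.004,0,0,0,0,0],[0.008,0,0,0,0,0],[0.008,0,0,0,0,0]]]'
```

```text
clock: 9.22
eef_pos: [525.8, 148.9, 45.7]
tcp_rot: [3.14, 0.0, 1.56]
contact_force: [3.0, -4.2, 5.7]
opening: 0.493
grasp_force: 62.0
clock: 9.47
eef_pos: [525.8, 150.5, 45.7]
tcp_rot: [3.14, 0.001, 1.56]
contact_force: [2.8, -4.3, 5.6]
opening: 0.499
grasp_force: 62.0
```

```bash
for i in 1 2; do python3 -c "
from rig import r;s=r.sense();print(s['eef_pos'][1],s['contact_force'])"; done; python3 -m inch '[[[0.003,0,0,0,0,0],[0.006,0,0,0,0,0],[0.006,0,0,0,0,0]]]'; python3 -m inch '[[[0.003,0,0,0,0,0],[0.006,0,0,0,0,0],[0.006,0,0,0,0,0]]]'
```

```text
150.4638079343321 [ 2.81819668 -4.29699359  5.60284228]
150.4638079343321 [ 2.81819668 -4.29699359  5.60284228]
clock: 9.72
eef_pos: [525.8, 151.6, 45.7]
tcp_rot: [3.14, 0.001, 1.56]
contact_force: [2.2, -5.2, 6.0]
opening: 0.497
grasp_force: 62.0
clock: 9.97
eef_pos: [525.8, 152.6, 45.7]
tcp_rot: [3.14, 0.001, 1.56]
contact_force: [1.2, -6.6, 5.6]
opening: 0.495
grasp_force: 62.0
```

```bash
python3 -m inch '[[[0.003,0,0,0,0,0],[0.004,0,0,0,0,0],[0.004,0,0,0,0,0]]]'; python3 -m inch '[[[0.003,0,0,0,0,0],[0.004,0,0,0,0,0],[0.004,0,0,0,0,0]]]'
```

```text
clock: 10.22
eef_pos: [525.8, 152.6, 45.7]
tcp_rot: [3.14, 0.002, 1.561]
contact_force: [3.8, -11.3, 7.5]
opening: 0.501
grasp_force: 62.1
clock: 10.47
eef_pos: [525.8, 152.7, 45.6]
tcp_rot: [3.141, 0.003, 1.561]
contact_force: [3.8, -17.1, 7.7]
opening: 0.498
grasp_force: 62.2
```

```bash
python3 -m inch '[[[-0.002,0.001,0.001,0,0,0],[-0.004,0.0015,0.0015,0,0,0],[-0.004,0.0015,0.0015,0,0,0],[-0.004,0.0015,0.0015,0,0,0]]]'; python3 -c "
from rig import r;print(r.sense()['wrist_torque'])"
```

```text
clock: 10.8
eef_pos: [525.8, 152.6, 45.6]
tcp_rot: [3.141, 0.002, 1.561]
contact_force: [1.5, -11.2, 11.3]
opening: 0.495
grasp_force: 62.6
[-1.76951178 -0.14369968  0.1937651 ]
```

```bash
python3 -m inch '[[[0,0,0,0,0,0],[0,0,0,0,0,0],[0,0,0,0,0,0],[0,0,0,0,0,0],[0,0,0,0,0,0],[0,0,0,0,0,0]]]'; python3 - <<'E'
from h import *
s=r.grab_frame("side")[:,:,::-1]
cv2.imwrite("pics/fin.png",cv2.resize(s[215:345,180:350],(680,520),interpolation=cv2.INTER_CUBIC))
E
```

```text
clock: 11.3
eef_pos: [525.8, 152.6, 45.6]
tcp_rot: [3.141, 0.002, 1.561]
contact_force: [1.3, -12.4, 12.1]
opening: 0.495
grasp_force: 62.6
```

View pics/fin.png

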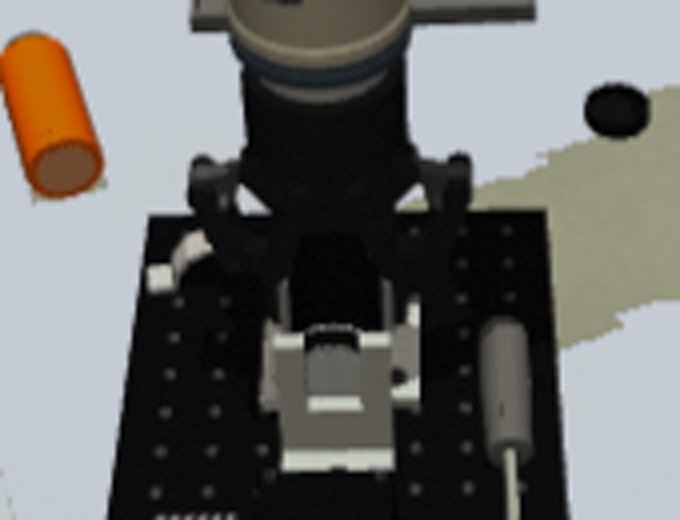

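The barrel sits centred behind the fork at crop (335,370), with its glass visible in the slot and its rim at the uprights. Forces are steady at about 12 N down and 12 N towards the stop.

```bash
python3 -c "
from rig import r;print(r.sign_off())"
```

```text
the job is handed in; nothing more can be done
None
```

The longer barrel is seated in the V against the stop, still gripped and pressed down with about 12 N when I handed the job in at 11.3 s; the sign-off gave no verdict, and the shorter barrel was not touched.

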